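Close a coolant tank with its bayonet cap

ROBOT

A 6-joint arm with a two-finger parallel gripper is mounted at the origin on the work surface; the furniture and walls round the work are solid. World frame = base frame: x ahead of the robot, y to its left, z up, the work surface at z = 0. Lengths are in mm, angles in degrees, forces in N, time in s.
With the tool pointing down it reaches from about 400 to 925 mm from the base axis. Payload 3.4 kg.
Tool frame: the origin (TCP) lies midway between the tips of the shut fingers; the grasp point (between the pads) lies 19 mm behind it; z points along the fingers, y is the line along which they close (so a half turn about z gives the same grasp; the last joint's range is limited). The gripper opens to 85 mm and grips with 20 to 120 N. Pads are 22 mm wide; open, the fingers measure 114 mm over their backs; the gripper's body (76 mm by 85 mm) begins 54 mm behind the grasp point. The pads swing forward as they close: fully open they stand 13 mm farther back than shut.
Start: joints at [-67.924, 17.578, 86.31, -0, 76.112, -4.211], TCP at [254.63, -515.553, 231.305] pointing down, gripper open.
Joint ranges: [-179.03, 179.03], [-60, 130.46], [8.19, 133.38], [-81.62, 261.62], [5.75, 156.47], [-153.77, 153.77]. Speed limits (degrees/s): [147.25, 147.25, 180, 180, 180, 180].

INTERFACE

Orientations are given as [roll, pitch, yaw] about the fixed x, y, z axes, in that order (R = Rz(yaw) Ry(pitch) Rx(roll)).
In Python, from rig import ctrl gives the robot as it stands.
- The arm moves only by the shell command python3 -m creep 'ROWS' [FORCE]. ROWS is JSON, one flat list of numbers, 5 for each row, row after row: the closure in counts, from 0 (fully open) to 255 (shut), then the shift along the tool's x, y, z in units of 20 cm (1.0 is 20 cm), then the turn about the tool's z in units of pi rad (1.0 is pi rad). In form: [gripper, dx, dy, dz, roll, gripper, dx, dy, dz, roll, ...]. A call has 1 to 8 rows; each row is the pose to reach, as a shift and turn from the pose commanded when the call began, along the tool's axes at that moment, turning the shorter way round; what a row does not reach only later rows make up. A row lasts 1/10 s, in which the tool goes at most 50 mm and 8.59 degrees, less where a joint would pass 70% of its speed; a pose out of reach is approached as far as the arm can. A call with a number of a shift or a turn outside -1 to 1 is refused whole. A call with a gripper value outside its range is refused whole. The fingers move at their own pace and stop on an object; FORCE is the grip in N (left out, the last holds). Time passes only in rows, so rows that repeat a pose let the fingers close. It gives the time, the measured TCP pose, the force, the opening and the grip force at its end, in the units of the state.
- ctrl.get_obs(): the state, without advancing time (a new reading comes with each control period).
- ctrl.grab_frame(name): name is "scene" or "side" or "wrist"; returns (picture, depth): 400x640x3 uint8, red, green, blue; 400x640 float32, mm along the optical axis (not along the pixel's ray), 0 where there is no reading.
- ctrl.camera_model(name): a dict with "fov_y" (degrees; the focal length in pixels is half the picture's height over the tangent of half this angle, whatever the lens; pixels are square), "cx", "cy" (the principal point, pixels), "extrinsics" (4x4, takes a point from world to camera coordinates); the wrist camera has in their place "mount" (4x4, takes a point from camera to tool coordinates, whose origin is the TCP and whose axes are the flange's). Camera axes: x right, y up, looking along -z (the intrinsics and any distortion apply to the point x, -y, -z); pixel columns grow to the right and rows downward; lengths in mm; the calibration is good to about 2 mm. The wrist camera is an equidistant fisheye: a pixel r from the principal point sees the ray r / f radians off the axis. A picture is of the moment at which its call begins: read the wrist's pose just before it. camera_model takes no time and is no camera call.
- ctrl.sign_off(): hands the job in; it is judged then, once.
The state is a dict: "t": time; "q": joint angles; "dq": joint speeds; "joint_efforts": joint torques, N m; "eef_pos": TCP position; "ee_rot": TCP orientation; "wrist_force": force on the tool from outside, world axes, zero at the start; "wrist_torque": the same for the moment, N m; "grip_width": opening from 0.0 (shut) to 1.0 (fully open); "grasp_force": force on a finger pad.
Only numpy, scipy, OpenCV 4.12 (cv2) and the standard library are available. Lean on these libraries where they do the work, as an engineer would, in place of code of your own. Each camera call takes 0.05 s, during which the arm holds its last target. There are 200 camera calls.

TASK

Close the coolant tank with its black bayonet cap: set the cap squarely on the filler neck and feel for the angle at which its three tabs drop through the notches in the neck's flange. Press it fully down against its spring, turn it clockwise to the stop, and let it spring up into its lock and go free. Leave the other things on the bench where they lie.

Things in the scene. Friction and masses are not known exactly. Their poses are not given: they have to be found in the camera images.
- filler_cap: loose black bayonet cap, 0.1 to 0.15 kg, standing upright on its plunger. Origin: centre of the plunger's underside when fully out; z up. Disc and skirt 59 mm wide (ribs to 62), skirt from z = 15 to 25.5 mm, disc top at z = 29. The plunger, 30 mm wide with a bevelled foot, slides up into the cap by up to 11 mm against a spring (3 N preload, 1.2 N per mm).
- cap_grip (a point): middle of the cap's grip bar, 40 mm above the cap's origin, axes as the cap's. The bar stands across the disc along the cap's x axis: 52 mm long, 14 wide (17.5 below z = 33), up to z = 49.5 mm; made to be pinched across from above.
- cap_tabs (a point): on the cap's axis at the level of the top of its tabs, 18 mm above its origin, axes as the cap's. Inside the skirt three steel tabs, 2.5 mm thick (z = 15.5 to 18), point inward, centred on the cap's +x and at 120 and 240 degrees from it, each 22 degrees wide, with a rib on the skirt over each.
- coolant_tank: fixed aluminium coolant tank, a can 96 mm in diameter with a domed top (z = 120 mm) on a bolted square foot plate of 130 mm. Origin: centre of the underside, z up. A 23 mm hose stub points along its +x (z = 88) and one along its -x (z = 32), each reaching 80 mm from the axis. Its yaw tells nothing about the notches of the neck.
- filler_mouth (a point): centre of the filler neck's mouth, level with its flange's top, 150 mm over the bench; axes as the tank's. Neck tube: bore 34, outside 37 mm. Flange: 50 mm wide, with three notches 36 degrees wide, 120 degrees apart, at any angle, to be felt, or seen (a thin overflow spout leaves the neck's side under the middle of one). A cap whose tabs lie on the flange stays there: it may be regrasped.
- neck_seat (a point): centre of the flat ring seat inside the neck, 18 mm below the mouth, axes as the tank's. The cap's plunger comes to bear on it when the tabs' tops are level with the flange's top (cap origin 18 mm below the mouth); tabs lying on the flange hold the origin 15.5 mm below the mouth. From the seat on the spring pushes back: about 12 N with the cap fully down.
- neck_lock (a point): on the neck's axis, level with the underside of its locking recesses, 3 mm below the mouth. Clockwise (from above) of each notch the flange has a lip 6 mm deep; then, 45 to 75 degrees from the notch's middle, a recess (3 mm deep); then a stop. Press until the cap origin is 24.5 mm below the mouth or more (bottom: 25.5), turn about 60 degrees clockwise to the stop, let up: locked at 21 mm.
- wrench_10: bystander: small combination wrench, 134 mm, lying flat between the robot and the cap; origin at the centre of its underside
- coupling_3: bystander: dark grey pipe coupling, 52 mm wide, 50 mm high, standing behind; origin at the centre of its underside
- tape_black: bystander: roll of black tape, 64 mm wide, 19 mm high, lying behind the cap; origin at the centre of its underside
- driver_black: bystander: screwdriver with a black handle, 238 mm, behind the parts cabinet; origin at the centre of its underside
- wrench_17: bystander: large combination wrench, 200 mm, behind the screwdriver; origin at the centre of its underside
There are look-alikes about, which are no part of the job. Leave any purple look-alike of the filler_cap alone.

How it is judged:
By the outcome, as a careful person would: the job done as asked, in the order asked, and still so for the second after the job is handed in, with the robot touching nothing.
It also fails if it takes over 61 s, if anything falls off the work surface, if the arm or the gripper's body presses on something with over 40 N, if the wrist force passes 120 N, or if a joint passes its speed limit or range.

## Working session

There is one attempt and no reset: what is moved stays moved. The work goes in short steps, Python scripts to look and compute and a shell command to move; the robot and the scene stay as the last step left them, time stands still between calls to the robot, and variables do not carry over. Pictures are saved under pics/ and viewed, at most 10 in all, crops included, and the job is handed in when it is done.

```bash
ls; mkdir -p pics
cat > h.py <<'E'
import numpy as np,cv2,json
from rig import ctrl
def save(name,fn):
    o=ctrl.get_obs(); im,d=ctrl.grab_frame(name); cv2.imwrite('pics/'+fn+'.png',im[:,:,::-1]); np.savez('pics/'+fn,im=im,d=d,pos=o['eef_pos'],rot=o['ee_rot']); return im,d
E
python3 - <<'E'
from h import *
for n in('scene','side'):
    save(n,n+'0'); m=ctrl.camera_model(n); print(n,m)
print(ctrl.camera_model('wrist')); print(ctrl.get_obs())
E
```

```text
pics
scene {'fov_y': 42.02143413652626, 'cx': 318.57824160221617, 'cy': 202.62278697347017, 'extrinsics': array([[ 6.44591807e-01, -7.64295220e-01,  1.88206916e-02,
        -3.52753575e+02],
       [ 3.70874775e-01,  3.34125937e-01,  8.66493946e-01,
        -2.51543305e+02],
       [-6.68545663e-01, -5.51554779e-01,  4.98832660e-01,
        -8.93816715e+02],
       [ 0.00000000e+00,  0.00000000e+00,  0.00000000e+00,
         1.00000000e+00]])}
side {'fov_y': 44.731754951060665, 'cx': 311.81996280571474, 'cy': 195.20074126974603, 'extrinsics': array([[-9.21808665e-01, -3.87157902e-01,  1.94304927e-02,
         4.02924721e+02],
       [ 2.60633019e-01, -5.81894667e-01,  7.70369408e-01,
        -2.52477892e+02],
       [-2.86948104e-01,  7.15197424e-01,  6.37301679e-01,
        -1.03411776e+03],
       [ 0.00000000e+00,  0.00000000e+00,  0.00000000e+00,
         1.00000000e+00]])}
{'fov_y': 65.70646984690485, 'cx': 317.1723184407636, 'cy': 200.71260313686034, 'mount': array([[-9.80574242e-05,  9.44829185e-01,  3.27563430e-01,
         8.44211890e+01],
       [ 9.99999958e-01,  3.4975417
[... 206 characters left out ...]
0000000e+00]])}
{'t': 0.1, 'q': array([-6.79254126e+01,  1.76167891e+01,  8.63764605e+01,  4.10522326e-04,
        7.61118606e+01, -4.21087392e+00]), 'dq': array([ 0.16698328, -0.13838575, -0.10504534,  0.01131479,  0.07576465,
       -0.01419096]), 'joint_efforts': array([-1.08850847e-04, -4.58530283e+01, -2.52608120e+01, -1.62948181e-04,
        5.46503579e-03,  1.44787060e-05]), 'eef_pos': array([ 254.37982497, -514.96326475,  230.4846415 ]), 'ee_rot': array([-1.79895203e+02, -8.11524437e-03,  2.62853550e+01]), 'wrist_force': array([ 0.63403641, -0.11177973,  0.56910397]), 'wrist_torque': array([ 0.00736851, -0.01449619, -0.00780329]), 'grasp_force': 0.0, 'grip_width': 1.0003919130420909}
```

View pics/scene0.png

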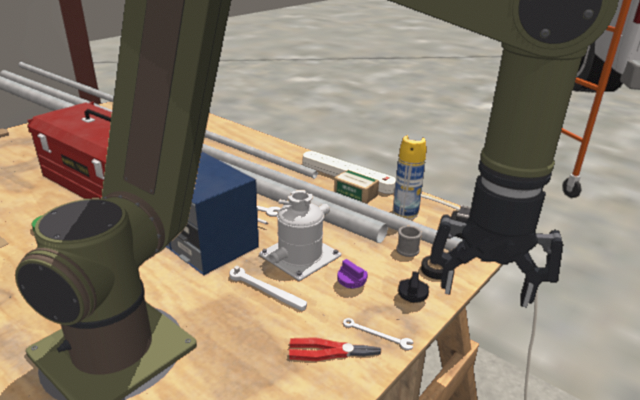

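View pics/side0.png

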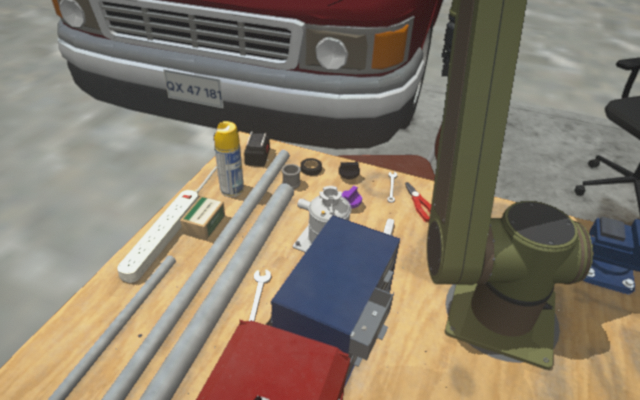

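The scene view shows a black cap with an upright bar at (413,288), a purple look-alike at (352,273), black tape at (434,266) and the tank at (300,230). In the side view they are at (349,170), (351,197), (311,166) and (328,210). The black one with the bar standing on a plunger fits the description. I'll confirm that in a crop and measure it.

```bash
cat >> h.py <<'E'
def cloud(name,d):
    m=ctrl.camera_model(name); f=200/np.tan(np.radians(m['fov_y']/2)); v,u=np.mgrid[0:400,0:640]
    pc=np.stack([(u-m['cx'])/f*d,-(v-m['cy'])/f*d,-d],-1); E=np.linalg.inv(m['extrinsics'])
    return pc@E[:3,:3].T+E[:3,3]
E
python3 - <<'E'
from h import *
out=[]
for n,cc,tc in(('scene',(385,245,70,70),(250,180,100,100)),('side',(325,145,70,70),(290,180,70,70))):
    z=np.load(f'pics/{n}0.npz'); im,P=z['im'],cloud(n,z['d'])
    for (x,y,w,h) in(cc,tc): out.append(cv2.resize(im[y:y+h,x:x+w,::-1],(390,290),interpolation=cv2.INTER_CUBIC))
    # cap: dark pixels above 12mm in cap window
    x,y,w,h=cc; s=(slice(y,y+h),slice(x,x+w)); p=P[s].reshape(-1,3); g=im[s].reshape(-1,3).max(1)
    for lo,hi in((24,33),(36,55)):
        k=(g<75)&(p[:,2]>lo)&(p[:,2]<hi)&(p[:,0]<1000)
        q=p[k]; 
        if len(q)>5:
            (c,sz,a)=cv2.minAreaRect(q[:,:2].astype(np.float32)); print(n,'cap',lo,len(q),q.min(0),q.max(0),np.median(q,0),c,sz,a)
    x,y,w,h=tc; s=(slice(y,y+h),slice(x,x+w)); p=P[s].reshape(-1,3)
    for lo,hi in((144,156),(60,110)):
        k=(p[:,2]>lo)&(p[:,2]<hi); q=p[k]
        if len(q): print(n,'tank',lo,len(q),np.percentile(q,2,0),np.percentile(q,98,0),cv2.minEnclosingCircle(q[:,:2].astype(np.float32)))
cv2.imwrite('pics/crop1.png',np.vstack([np.hstack(out[:2]),np.hstack(out[2:])]))
E
```

```text
scene cap 24 346 [ 423.91812738 -346.54818737   24.12403733] [ 480.89892809 -289.38392271   32.9965823 ] [ 447.61849316 -323.87794733   28.85717914] (450.16278076171875, -319.75189208984375) (53.398826599121094, 54.515384674072266) 34.616905212402344
scene cap 36 138 [ 428.62235575 -333.17189406   36.27746381] [ 476.60980607 -302.65495002   51.26694771] [ 442.40479394 -322.56589769   48.4331244 ] (453.2206115722656, -318.02166748046875) (50.89760208129883, 13.861576080322266) 26.45157241821289
scene tank 144 228 [365.84148737 -80.71378595 144.36673463] [437.55091824  36.28521387 154.270481  ] ((397.7575988769531, -19.98733139038086), 65.40263366699219)
scene tank 60 1227 [ 362.41952478 -104.42470052   60.89291619] [488.12928057  36.46972355 108.95789713] ((425.2929382324219, -20.229650497436523), 87.13050842285156)
side cap 24 119 [ 427.1801618  -322.72492238   24.43634132] [ 478.2174847  -283.68389088   32.99667299] [ 448.12931026 -298.51172697   30.13717633] (449.73565673828125, -299.7035217285156) (51.61322784423828, 31.299264907836914) 25.92599105834961
side cap 36 98 [ 434.30792261 -325.07847774   36.02700853] [ 478.26132658 -296.04939256   54.2492498 ] [ 456.70332133 -311.04313142   44.81532429] (457.2560119628906, -311.3982238769531) (48.17046356201172, 15.040121078491211) 23.692384719848633
side tank 144 185 [395.92991332 -78.37765711 144.28203402] [440.47585128 -30.05650951 153.29254728] ((419.992919921875, -54.07231903076172), 25.925048828125)
side tank 60 416 [371.57355124 -66.89207404  63.12215007] [497.12691726  -6.17261095 109.39436784] ((435.00592041015625, -55.736297607421875), 64.40550994873047)
```

View pics/crop1.png

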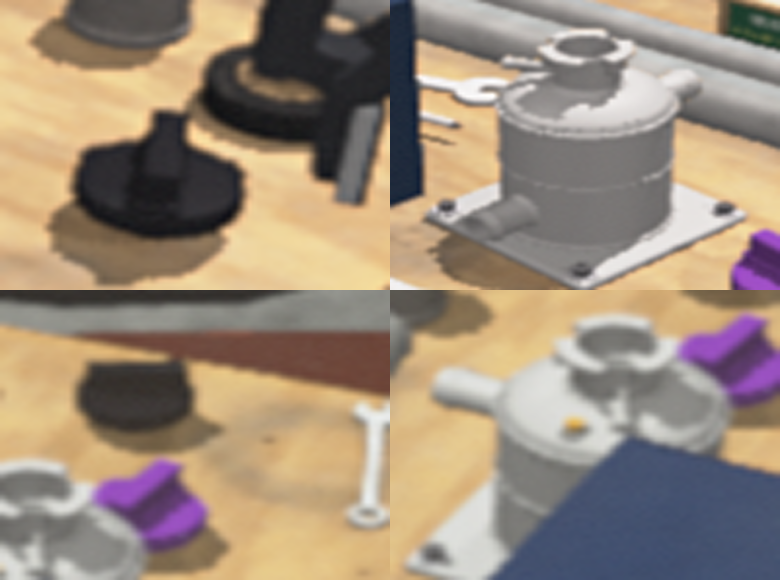

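Crop: the black cap with its bar (top left) is confirmed as the one to use. The tank's flange has visible notches, and a thin spout sticks out left of the neck at about scene (281,201). Next I'll get the neck axis and spout direction, and work out the move to the cap.

Run:
```python
from h import *
from scipy.optimize import least_squares
for n,(x,y,w,h) in(('scene',(265,180,70,50)),('side',(300,180,60,45))):
    z=np.load(f'pics/{n}0.npz'); P=cloud(n,z['d']); p=P[y:y+h,x:x+w].reshape(-1,3)
    p=p[(np.hypot(p[:,0]-420,p[:,1]+54)<60)]
    t=p[(p[:,2]>147)&(p[:,2]<154)]
    hull=cv2.convexHull(t[:,:2].astype(np.float32))[:,0]
    r=least_squares(lambda c:np.hypot(hull[:,0]-c[0],hull[:,1]-c[1])-25,[420,-54],loss='soft_l1')
    print(n,'neck',r.x,np.median(t[:,2]),np.round(r.fun,1))
    c=r.x; rr=np.hypot(p[:,0]-c[0],p[:,1]-c[1]);a=np.degrees(np.arctan2(p[:,1]-c[1],p[:,0]-c[0]))
    k=(p[:,2]>126)&(p[:,2]<146)&(rr>21)
    print(np.round(np.c_[a,rr,p[:,2]][k]).astype(int)[::2].tolist())
    # flange-top angular radius profile
    at=np.degrees(np.arctan2(t[:,1]-c[1],t[:,0]-c[0]));rt=np.hypot(t[:,0]-c[0],t[:,1]-c[1])
    print([(b,round(float(rt[(at>=b)&(at<b+10)].max()),0) if ((at>=b)&(at<b+10)).any() else 0) for b in range(-180,180,10)])
R=cv2.Rodrigues(np.zeros(3))[0]
from scipy.spatial.transform import Rotation as Ro
o=ctrl.get_obs();R=Ro.from_euler('xyz',o['ee_rot'],degrees=True).as_matrix()
print(R.T@(np.array([455,-316,160])-o['eef_pos'])/200)
```

```text
scene neck [417.3936965  -55.38972984] 149.53857127434935 [ 1.   1.4  1.8  1.3 -0.1 -0.5 -0.8 -0.3  0.5  0.5  2.1  2.1  1.3 -0.6
  0.1  0.1 -1.4]
[[46, 21, 144], [-51, 25, 145], [145, 25, 145], [118, 42, 133], [110, 40, 131], [114, 34, 133], [122, 46, 132], [117, 43, 130], [120, 38, 132], [120, 33, 133], [114, 30, 131], [150, 25, 141], [159, 22, 143], [117, 45, 128], [121, 40, 130], [123, 35, 131], [118, 32, 130], [118, 27, 131], [157, 24, 140], [-109, 22, 145], [-92, 23, 144], [-83, 25, 143], [124, 41, 129], [119, 38, 127], [125, 33, 130], [117, 30, 128], [123, 25, 130], [-152, 24, 145], [-109, 26, 145], [-97, 25, 143], [-74, 23, 138], [123, 25, 127], [-147, 24, 143], [-102, 25, 142], [-172, 21, 138], [-126, 22, 135]]
[(-180, 26.0), (-170, 27.0), (-160, 27.0), (-150, 27.0), (-140, 21.0), (-130, 21.0), (-120, 20.0), (-110, 25.0), (-100, 26.0), (-90, 24.0), (-80, 24.0), (-70, 24.0), (-60, 25.0), (-50, 23.0), (-40, 24.0), (-30, 22.0), (-20, 18.0), (-10, 18.0), (0, 16.0), (10, 22.0), (20, 26.0), (30, 25.0), (40, 27.0), (50, 26.0), (60, 23.0), (70, 24.0), (80, 25.0), (90, 24.0), (100, 21
[... 485 characters left out ...]
 132], [122, 32, 134], [114, 34, 133], [121, 35, 134], [114, 39, 134], [122, 34, 130], [113, 42, 134], [120, 41, 133], [113, 46, 135], [119, 45, 134], [114, 41, 127], [120, 41, 127], [117, 44, 127]]
[(-180, 24.0), (-170, 24.0), (-160, 24.0), (-150, 24.0), (-140, 21.0), (-130, 18.0), (-120, 19.0), (-110, 23.0), (-100, 25.0), (-90, 25.0), (-80, 25.0), (-70, 26.0), (-60, 26.0), (-50, 22.0), (-40, 26.0), (-30, 24.0), (-20, 19.0), (-10, 17.0), (0, 0), (10, 24.0), (20, 24.0), (30, 24.0), (40, 24.0), (50, 24.0), (60, 25.0), (70, 24.0), (80, 25.0), (90, 26.0), (100, 18.0), (110, 19.0), (120, 19.0), (130, 26.0), (140, 24.0), (150, 25.0), (160, 25.0), (170, 25.0)]
[ 1.33987645 -0.44709104  0.35343133]
```

Notches sit at about 118, -2 and -122°, agreed by the spout and both views. The neck axis is at about (418.5, -54.8). Moving over the cap.

```bash
python3 -m creep '[0,1.0,-0.447,0.1,0,0,1.0,-0.447,0.1,0,0,1.0,-0.447,0.1,0,0,1.0,-0.447,0.1,0,0,1.0,-0.447,0.1,0,0,1.0,-0.447,0.1,0]' 40; python3 -m creep '[0,0.34,0,0.2,0,0,0.34,0,0.2,0,0,0.34,0,0.2,0,0,0.34,0,0.2,0]'
python3 - <<'E'
from h import *
save('wrist','w1'); o=ctrl.get_obs(); print(o['t'],o['eef_pos'],o['ee_rot'],o['q'])
E
```

```text
t: 0.7
eef_pos: [395.5, -343.8, 210.6]
ee_rot: [-179.9, -0.0, 26.5]
wrist_force: [-0.2, -0.8, 0.2]
grip_width: 1.0
grasp_force: 0.0
t: 1.1
eef_pos: [454.6, -317.2, 170.7]
ee_rot: [-179.9, 0.1, 26.3]
wrist_force: [-0.1, -0.1, 0.0]
grip_width: 1.0
grasp_force: 0.0
1.15 [ 454.53836517 -317.5650998   171.29649878] [-1.79991467e+02  6.14073468e-02  2.62738408e+01] [-3.92698938e+01  1.90033868e+01  9.36061531e+01 -5.67107267e-02
  6.74236603e+01  2.44780571e+01]
```

View pics/w1.png

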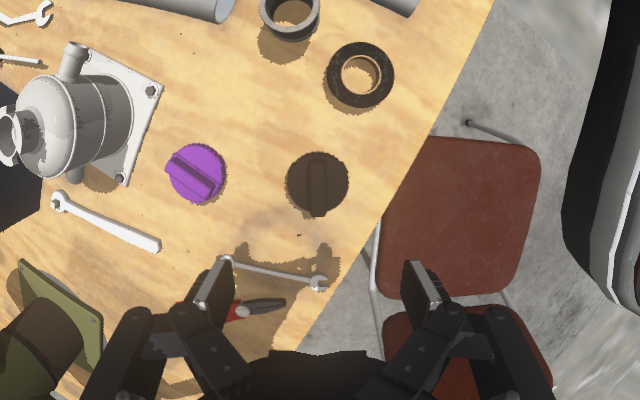

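The wrist view shows the cap at (317,183), its bar running up the image and well aligned with the tool's x. I'll measure its centre, bar direction and ribs.

```bash
cat >> h.py <<'E'
from scipy.spatial.transform import Rotation as Ro
def wray(uv,pos,rot):
    m=ctrl.camera_model('wrist'); f=200/np.tan(np.radians(m['fov_y']/2)); uv=np.atleast_2d(uv).astype(float)
    d=uv-[m['cx'],m['cy']]; r=np.hypot(*d.T); th=r/f; s=np.where(r>0,np.sin(th)/np.maximum(r,1e-9),0)
    rc=np.c_[d[:,0]*s,-d[:,1]*s,-np.cos(th)]; M=m['mount']; R=Ro.from_euler('xyz',rot,degrees=True).as_matrix()
    return R@M[:3,3]+pos, rc@(R@M[:3,:3]).T
def onplane(uv,pos,rot,z):
    o,r=wray(uv,pos,rot); return o+r*((z-o[2])/r[:,2:])
E
python3 - <<'E'
from h import *
z=np.load('pics/w1.npz'); im=z['im']; x,y,w,h=270,135,95,95
c=im[y:y+h,x:x+w]; cv2.imwrite('pics/crop2.png',cv2.resize(np.clip(c[:,:,::-1].astype(float)*2.5,0,255).astype(np.uint8),(580,580),interpolation=cv2.INTER_CUBIC))
v,u=np.mgrid[y:y+h,x:x+w]; k=(c.max(2)<70)
n,l,st,_=cv2.connectedComponentsWithStats(k.astype(np.uint8)); b=1+np.argmax(st[1:,4]); m=(l==b).astype(np.uint8); print(st[b])
ct=max(cv2.findContours(m,0,cv2.CHAIN_APPROX_NONE)[0],key=len)[:,0]+[x,y]
p=onplane(ct,z['pos'],z['rot'],27)[:,:2]
(cc,r)=cv2.minEnclosingCircle(p.astype(np.float32)); print('enc',cc,r)
from scipy.optimize import least_squares
s=least_squares(lambda q:np.hypot(p[:,0]-q[0],p[:,1]-q[1])-q[2],[454,-317,29],loss='soft_l1'); print(s.x)
q=p-s.x[:2];a=np.degrees(np.arctan2(q[:,1],q[:,0]))-26.3;rr=np.hypot(*q.T)
a=(a+180)%360-180
for i in range(-180,180,10):
    k=(a>=i)&(a<i+10); print(i+5,round(float(np.median(rr[k])),1) if k.any() else None,end='; ')
E
```

```text
Traceback (most recent call last):
ValueError: attempt to get argmax of an empty sequence
```

View pics/crop2.png

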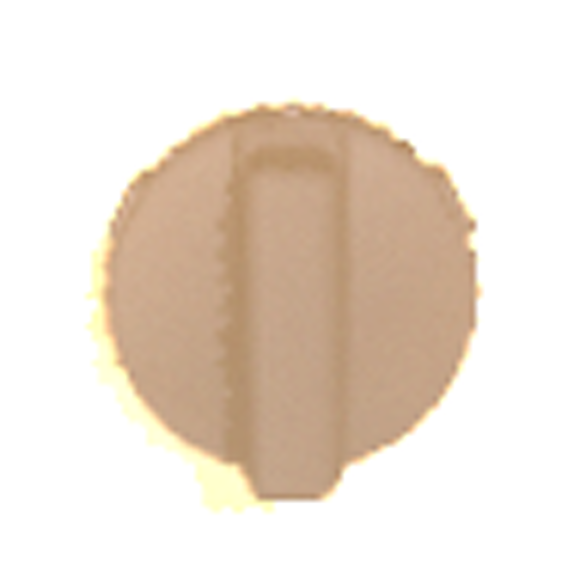

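The brightened crop shows a disc with a vertical bar. There are faint outline bumps at upper left (130,190) and upper right (440,165). I'll redo the mask and measure the profile.

Run:
```python
from h import *
from scipy.optimize import least_squares
z=np.load('pics/w1.npz'); im=z['im']; x,y,w,h=270,135,95,95
c=im[y:y+h,x:x+w]; k=c.max(2)<115
n,l,st,_=cv2.connectedComponentsWithStats(k.astype(np.uint8)); b=1+np.argmax(st[1:,4]); m=(l==b).astype(np.uint8); print(st[b],np.median(c[l==b],0))
ct=max(cv2.findContours(m,0,cv2.CHAIN_APPROX_NONE)[0],key=len)[:,0]+[x,y]
for zz in (22,27):
    p=onplane(ct,z['pos'],z['rot'],zz)[:,:2]
    s=least_squares(lambda q:np.hypot(p[:,0]-q[0],p[:,1]-q[1])-q[2],[454,-317,29],loss='soft_l1'); print(zz,s.x)
q=p-s.x[:2];a=np.degrees(np.arctan2(q[:,1],q[:,0]))-26.3;rr=np.hypot(*q.T)
a=(a+180)%360-180
for i in range(-180,180,10):
    k=(a>=i)&(a<i+10); print(i+5,round(float(np.mean(rr[k])),1) if k.any() else None,end='; ')
# bar edges on top plane: bottom tip pixels
tip=ct[ct[:,1]>=ct[:,1].max()-1]; t=onplane(tip,z['pos'],z['rot'],48); print('\ntip',t.mean(0), 'dir',np.degrees(np.arctan2(*(s.x[:2]-t.mean(0)[:2])[::-1])),np.hypot(*(s.x[:2]-t.mean(0)[:2])))
```

```text
[  16   17   63   65 3028] [79. 66. 55.]
22 [ 455.43177817 -315.90772003   30.45959083]
27 [ 456.71256789 -315.28351725   29.93968589]
-175 34.3; -165 31.8; -155 29.5; -145 29.4; -135 29.5; -125 29.4; -115 29.1; -105 29.3; -95 29.1; -85 29.3; -75 29.2; -65 30.3; -55 30.7; -45 30.3; -35 30.0; -25 30.3; -15 30.3; -5 30.5; 5 30.3; 15 30.0; 25 30.0; 35 29.7; 45 29.7; 55 30.4; 65 30.1; 75 29.5; 85 29.3; 95 29.4; 105 29.3; 115 29.2; 125 29.4; 135 29.9; 145 30.1; 155 30.0; 165 31.7; 175 34.3; 
tip [ 434.05468085 -326.92649761   48.        ] dir 27.19681556760941 25.4742779464775
```

The ribs lie at ±60° (and 180°) from tool x, so the tabs are at tool yaw + 60/180/300. With notches at -2/118, the tool yaw at the neck should be about 58°, a 32° counterclockwise turn. The centre agrees at (456.5,-315.5). Descending to grip.

```bash
python3 -m creep '[0,0.011,-0.005,0.2,0,0,0.011,-0.005,0.4,0,0,0.011,-0.005,0.6,0,0,0.011,-0.005,0.68,0,0,0.011,-0.005,0.685,0,0,0.011,-0.005,0.685,0]' 60; python3 -m creep '[255,0,0,0,0,255,0,0,0,0,255,0,0,0,0,255,0,0,0,0,255,0,0,0,0,255,0,0,0,0,255,0,0,0,0,255,0,0,0,0]' 60
```

```text
t: 1.75
eef_pos: [456.6, -316.1, 35.0]
ee_rot: [180.0, -0.0, 26.2]
wrist_force: [0.4, -0.6, 0.2]
grip_width: 0.999
grasp_force: 0.0
t: 2.55
eef_pos: [457.1, -314.9, 34.5]
ee_rot: [180.0, -0.0, 26.3]
wrist_force: [0.7, 0.2, 3.3]
grip_width: 0.143
grasp_force: 62.3
```

```bash
python3 -m creep '[255,0,0,-0.2,0,255,0,0,-0.4,0,255,0,0,-0.6,0,255,0,0,-0.8,0,255,0,0,-0.98,0,255,0,0,-0.98,0,255,0,0,-0.98,0]'
python3 - <<'E'
from h import *
o=ctrl.get_obs();R=Ro.from_euler('xyz',o['ee_rot'],degrees=True).as_matrix()
print(o['t'],o['eef_pos'],o['ee_rot'],R.T@(np.array([418.5,-54.8,o['eef_pos'][2]])-o['eef_pos'])/200,o['wrist_force'])
save('wrist','w2')
E
```

```text
t: 3.25
eef_pos: [456.9, -314.8, 230.6]
ee_rot: [179.9, -0.0, 26.3]
wrist_force: [0.2, 0.1, -0.8]
grip_width: 0.145
grasp_force: 62.0
3.25 [ 456.85691794 -314.84970139  230.61179816] [ 1.79942547e+02 -2.32576882e-02  2.62897183e+01] [ 4.03945907e-01 -1.25070141e+00 -1.09015575e-03] [ 0.19209338  0.07843711 -0.75809111]
```

View pics/w2.png

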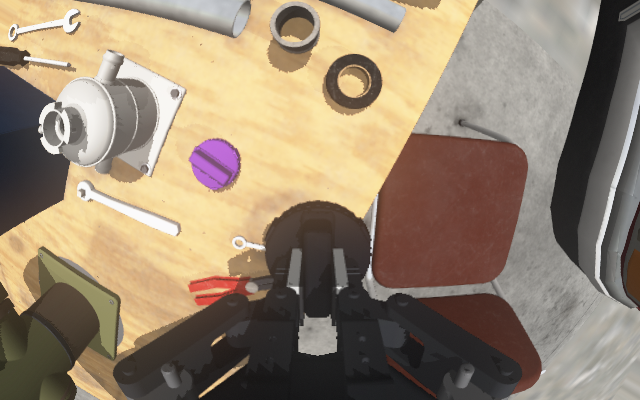

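The view shows the cap held squarely (disc centre about (317,235)) and nothing else disturbed. I'll travel to the neck with the turn and measure the neck from near.

```bash
python3 -m creep '[255,0.32,-1.0,0,-0.178,255,0.32,-1.0,0,-0.178,255,0.32,-1.0,0,-0.178,255,0.32,-1.0,0,-0.178,255,0.32,-1.0,0,-0.178,255,0.32,-1.0,0,-0.178]'
python3 - <<'E'
from h import *
im,d=save('wrist','w3')
z=np.load('pics/w2.npz'); c=z['im'].astype(int)
# disc far arc in w2 : scan columns for top dark edge
pts=[]
for u in range(270,366,3):
    col=c[150:260,u].max(1); k=np.where(col<75)[0]
    if len(k): pts.append((u,150+k[0]))
p=onplane(pts,z['pos'],z['rot'],z['pos'][2]-34.5+27)
R=Ro.from_euler('xyz',z['rot'],degrees=True).as_matrix(); q=(p-z['pos'])@R
from scipy.optimize import least_squares
s=least_squares(lambda a:np.hypot(q[:,0]-a[0],q[:,1]-a[1])-30,[0,0],loss='soft_l1'); print('cap centre in tool',s.x,np.round(s.fun,1))
o=ctrl.get_obs();R=Ro.from_euler('xyz',o['ee_rot'],degrees=True).as_matrix()
print(o['t'],o['eef_pos'],o['ee_rot'],R.T@(np.array([418.5,-54.8,o['eef_pos'][2]])-o['eef_pos'])/200)
E
```

```text
t: 3.9
eef_pos: [423.8, -105.2, 228.6]
ee_rot: [-179.8, 0.1, 58.5]
wrist_force: [0.7, -0.4, -1.1]
grip_width: 0.141
grasp_force: 62.0
cap centre in tool [-8.08658644  6.40838007] [ 4.2  2.7  1.4  0.2 -0.7 -1.3 -1.7 -1.9 -3.1 -1.1  0.3  1.   1.9  1.3
  1.3  0.8  0.5  0.2 -0.1 -0.2 -1.4 -1.4 -4.7 -5.  -4.1 -4.2 -3.2  4.3
  4.3  3.4  4.1  3. ]
3.95 [ 424.93153686 -106.76225856  229.01240065] [-1.79876219e+02  7.22268404e-02  5.84002463e+01] [ 2.04438643e-01 -1.63526318e-01  9.55666257e-05]
```

View pics/w3.png

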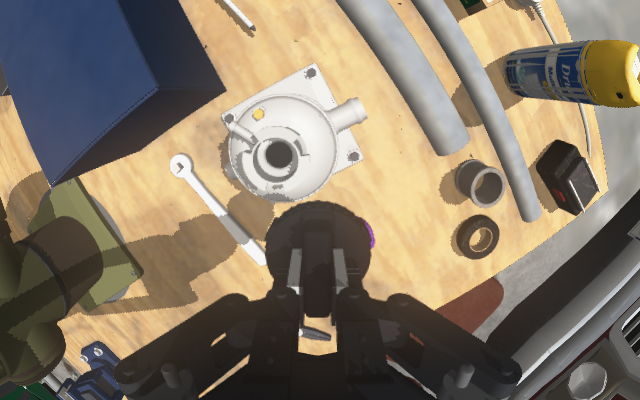

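The near view shows the neck at (279,154) and the cap disc at (317,250). I'll use depth from this same camera to get both the neck and the cap relative to the tool.

Run:
```python
from h import *
from scipy.optimize import least_squares
z=np.load('pics/w3.npz'); v,u=np.mgrid[0:400,0:640]; uv=np.c_[u.ravel(),v.ravel()]
o,r=wray(uv,z['pos'],z['rot']); R=Ro.from_euler('xyz',z['rot'],degrees=True).as_matrix(); M=ctrl.camera_model('wrist')['mount']
rc=r@(R@M[:3,:3]); P=o+r*(z['d'].ravel()/-rc[:,2])[:,None]; ok=z['d'].ravel()>0
def fit(p,c0,rad):
    h=cv2.convexHull(p.astype(np.float32))[:,0]
    s=least_squares(lambda c:np.hypot(h[:,0]-c[0],h[:,1]-c[1])-c[2],[*c0,rad],loss='soft_l1'); return s.x,np.round(s.fun,1)
U,V=uv.T
k=ok&(U>230)&(U<340)&(V>110)&(V<200)&(P[:,2]>144)&(P[:,2]<156)
t=P[k]; print('neck n',k.sum(),np.median(t[:,2])); x,f=fit(t[:,:2],(418,-55),25); print(x,f)
# tube bore by ray at z=150: dark disc
a=np.degrees(np.arctan2(t[:,1]-x[1],t[:,0]-x[0]));rr=np.hypot(t[:,0]-x[0],t[:,1]-x[1])
print([(b+5,round(float(rr[(a>=b)&(a<b+10)].max())) if ((a>=b)&(a<b+10)).any() else 0) for b in range(-180,180,10)])
Q=(P-z['pos'])@R
for lo,hi in((3,11),(-20,-10),):
    k=ok&(U>250)&(U<390)&(V>190)&(V<330)&(Q[:,2]>lo)&(Q[:,2]<hi)&(Q[:,0]>-5); q=Q[k]
    print('cap',lo,k.sum(),np.median(q[:,2]) if len(q) else '')
    if len(q)>20:
        q=q[:,:2]; h=cv2.convexHull(q.astype(np.float32))[:,0]; h=h[h[:,0]>5]
        s=least_squares(lambda c:np.hypot(h[:,0]-c[0],h[:,1]-c[1])-c[2],[0,0,30],loss='soft_l1'); print(s.x,q.min(0),q.max(0))
```

```text
neck n 1633 150.48932056894967
[417.44978628 -54.68938109  24.98151437] [ 0.3  0.3 -0.   0.  -0.1 -0.1 -0.2 -0.  -0.   0.2 -0.2 -0.1 -0.3  0.1
  0.3  0.5 -0.2 -0.3 -0.1  0.4  0.1 -0.1 -0.7 -0.3 -0.2  0.5  0.1  0.6
  0.1 -0.1 -0.  -0.1 -0.4]
[(-175, 25), (-165, 25), (-155, 25), (-145, 25), (-135, 19), (-125, 19), (-115, 19), (-105, 25), (-95, 25), (-85, 25), (-75, 25), (-65, 25), (-55, 26), (-45, 25), (-35, 25), (-25, 25), (-15, 19), (-5, 19), (5, 19), (15, 25), (25, 25), (35, 25), (45, 25), (55, 25), (65, 25), (75, 25), (85, 25), (95, 25), (105, 18), (115, 19), (125, 18), (135, 25), (145, 25), (155, 25), (165, 26), (175, 25)]
cap 3 3163 5.362249468361705
[-2.53596135 -0.19439314 32.20949425] [ -4.98538069 -30.30140545] [29.52084304 30.26417137]
cap -20 2194 -15.059006717409732
[ 6.17938997 -0.40414307 19.68061418] [ -4.94011427 -20.25475903] [25.75356565 19.41572532]
```

The near measurement puts the neck at (417.5,-54.7) with r = 25.0, notch centres about -4/116/-124. The cap is centred in the tool within 0.3 mm, and its disc top fits an origin 34.4 below the TCP. Moving to just above the mouth.

```bash
python3 -m creep '[255,0.203,-0.167,0,0.01,255,0.203,-0.167,0.12,0.01,255,0.203,-0.167,0.12,0.01,255,0.203,-0.167,0.12,0.01,255,0.203,-0.167,0.12,0.01]'
cat >> h.py <<'E'
def avg(n=6):
    P=[];Q=[];F=[]
    for _ in range(n):
        o=ctrl.get_obs();P.append(o['eef_pos']);Q.append(o['ee_rot'][2]);F.append(np.r_[o['wrist_force'],o['wrist_torque']]); ctrl.grab_frame('wrist')
    return np.mean(P,0),np.mean(Q),np.mean(F,0),np.std(P,0)
def go(x,y,z):
    p,yw,F,s=avg(); o=ctrl.get_obs();R=Ro.from_euler('xyz',o['ee_rot'],degrees=True).as_matrix()
    print(round(o['t'],2),p.round(2),round(yw,2),F.round(2),s.round(2),'shift',(R.T@(np.array([x,y,z])-p)/200).round(4))
E
python3 -c "
from h import *
go(417.8,-54.7,187)"
```

```text
t: 4.45
eef_pos: [419.6, -56.7, 206.7]
ee_rot: [179.9, 0.0, 56.4]
wrist_force: [0.9, -0.8, -0.4]
grip_width: 0.141
grasp_force: 61.9
4.75 [419.38 -56.23 206.84] 56.43 [ 0.18 -0.2  -0.89 -0.01  0.01  0.  ] [0.23 0.33 0.08] shift [ 0.002  -0.0109  0.0992]
```

```bash
python3 -m creep '[255,0.002,-0.011,0,0,255,0.002,-0.011,0.05,0,255,0.002,-0.011,0.09,0,255,0.002,-0.011,0.09,0,255,0.002,-0.011,0.09,0]'
python3 -c "
from h import *
go(417.8,-54.7,173)"
```

```text
t: 5.25
eef_pos: [416.5, -53.4, 187.7]
ee_rot: [-179.9, 0.0, 56.5]
wrist_force: [-0.3, 1.3, -0.4]
grip_width: 0.143
grasp_force: 61.9
5.55 [417.01 -53.53 188.25] 56.53 [ 0.04  0.16 -0.9   0.02 -0.01  0.01] [0.25 0.07 0.28] shift [-0.0027  0.0065  0.0763]
```

```bash
python3 -m creep '[255,-0.0015,0.004,0.02,0,255,-0.0015,0.004,0.04,0,255,-0.0015,0.004,0.06,0,255,-0.0015,0.004,0.075,0,255,-0.0015,0.004,0.075,0]'
python3 -c "
from h import *
go(417.8,-54.7,169)"
```

```text
t: 6.05
eef_pos: [417.0, -54.1, 172.7]
ee_rot: [-179.9, 0.0, 56.5]
wrist_force: [-0.4, 1.0, -1.6]
grip_width: 0.143
grasp_force: 61.9
6.35 [417.36 -54.21 173.15] 56.53 [-0.01  0.14 -1.2   0.01 -0.02 -0.01] [0.24 0.05 0.27] shift [-0.0008  0.0032  0.0208]
```

Plunger is in the bore with no contact. Going down past the flange level to see whether the tabs drop through.

```bash
python3 -m creep '[255,-0.0005,0.002,0.012,0,255,-0.0005,0.002,0.02,0,255,-0.0005,0.002,0.028,0,255,-0.0005,0.002,0.034,0,255,-0.0005,0.002,0.034,0]'
python3 -c "
from h import *
go(417.8,-54.7,159.5)"
```

```text
t: 6.85
eef_pos: [417.7, -54.5, 166.6]
ee_rot: [-180.0, 0.0, 56.5]
wrist_force: [-1.1, 0.6, 2.4]
grip_width: 0.146
grasp_force: 62.4
7.15 [417.69 -54.54 166.67] 56.53 [-1.42 -0.07  2.34  0.05  0.23 -0.02] [0.01 0.01 0.04] shift [-0.0004  0.0009  0.0358]
```

Force of 3.3 N at the seat height means the tabs went through. Pressing down.

```bash
python3 -m creep '[255,0,0,0.01,0,255,0,0,0.02,0,255,0,0,0.03,0,255,0,0,0.036,0,255,0,0,0.039,0,255,0,0,0.039,0]'
python3 -c "
from h import *
go(417.8,-54.7,159.2)"
```

```text
t: 7.75
eef_pos: [417.9, -54.6, 159.5]
ee_rot: [180.0, -0.0, 56.5]
wrist_force: [-3.0, -0.1, 10.8]
grip_width: 0.144
grasp_force: 63.5
8.05 [417.9  -54.64 159.47] 56.53 [-2.940e+00  2.200e-01  1.071e+01  1.000e-01  6.500e-01  1.000e-02] [0.02 0.01 0.01] shift [-0.0005 -0.0002  0.0013]
```

```bash
python3 -m creep '[255,0,0,0.002,0,255,0,0,0.002,0.04,255,0,0,0.002,0.08,255,0,0,0.002,0.12,255,0,0,0.002,0.16,255,0,0,0.002,0.2,255,0,0,0.002,0.24,255,0,0,0.002,0.24]'
python3 -c "
from h import *
go(417.8,-54.7,159.2)"
```

```text
t: 8.85
eef_pos: [419.7, -55.1, 159.6]
ee_rot: [179.9, -0.2, 13.2]
wrist_force: [-0.7, -0.1, 10.5]
grip_width: 0.147
grasp_force: 63.5
9.15 [419.68 -55.1  159.63] 13.29 [-0.59 -0.53 10.63  0.02  0.18 -0.04] [0.01 0.01 0.01] shift [-0.0087 -0.0041  0.0021]
```

```bash
python3 -m creep '[255,-0.005,-0.002,0.002,0.03,255,-0.005,-0.002,0.002,0.05,255,-0.005,-0.002,0.002,0.07,255,-0.005,-0.002,0.002,0.09,255,-0.005,-0.002,0.002,0.11,255,-0.005,-0.002,0.002,0.11]'
python3 -c "
from h import *
go(417.8,-54.7,159.2)"
```

```text
t: 9.75
eef_pos: [418.9, -55.0, 159.5]
ee_rot: [180.0, -0.3, -6.5]
wrist_force: [-0.5, -1.3, 12.7]
grip_width: 0.145
grasp_force: 63.7
10.05 [418.93 -55.05 159.47] -6.49 [-1.07 -0.62 12.06  0.    0.19 -0.03] [0.01 0.01 0.01] shift [-0.0058 -0.0011  0.0013]
```

63° turned and no stop torque yet, so I'll go on in small steps.

```bash
python3 -m creep '[255,-0.003,0,0.001,0.01,255,-0.003,0,0.001,0.02,255,-0.003,0,0.001,0.025,255,-0.003,0,0.001,0.025]'
python3 -c "
from h import *
go(417.8,-54.7,159.2)"
```

```text
t: 10.45
eef_pos: [418.6, -55.1, 159.4]
ee_rot: [179.9, -0.3, -10.9]
wrist_force: [0.2, -1.2, 12.5]
grip_width: 0.147
grasp_force: 64.0
10.75 [418.64 -55.16 159.44] -10.89 [-4.900e-01 -8.300e-01  1.259e+01 -1.000e-02  1.400e-01  4.800e-01] [0.01 0.01 0.01] shift [-0.0046 -0.0014  0.0012]
```

The 0.48 N·m reaction says the stop is reached. Letting up slowly to the lock.

```bash
python3 -m creep '[255,0,0,-0.005,0,255,0,0,-0.01,-0.003,255,0,0,-0.015,-0.003,255,0,0,-0.019,-0.003,255,0,0,-0.019,-0.003]'
python3 -c "
from h import *
go(417.8,-54.7,163.4)"
```

```text
t: 11.25
eef_pos: [418.4, -55.0, 162.1]
ee_rot: [180.0, -0.3, -10.4]
wrist_force: [4.4, -2.2, 3.3]
grip_width: 0.143
grasp_force: 62.5
11.55 [418.4  -55.04 162.13] -10.42 [ 4.45 -2.16  2.6  -0.36 -0.89  0.34] [0.01 0.   0.01] shift [-0.0032 -0.0011 -0.0064]
```

Height is 1.3 mm short, with residual stop torque: the tabs rub on the stop. I'll ease the twist and let up further.

```bash
python3 -m creep '[255,-0.002,0,0,-0.006,255,-0.002,0,0,-0.012,255,-0.002,0,-0.003,-0.014,255,-0.002,0,-0.003,-0.014]'
python3 -c "
from h import *
go(417.8,-54.7,163.4)"
```

```text
t: 11.95
eef_pos: [418.1, -54.8, 163.2]
ee_rot: [180.0, -0.3, -8.0]
wrist_force: [4.1, -1.5, 6.6]
grip_width: 0.143
grasp_force: 63.0
12.25 [418.06 -54.78 163.15] -7.96 [ 3.92 -1.41  6.98 -0.25 -0.73  0.01] [0.01 0.01 0.01] shift [-0.0013 -0.0002 -0.0012]
```

```bash
python3 -m creep '[255,-0.001,0,-0.003,0,255,-0.001,0,-0.006,0,255,-0.001,0,-0.006,0,255,-0.001,0,-0.006,0]'
python3 -c "
from h import *
go(417.8,-54.7,163.4)"
```

```text
t: 12.65
eef_pos: [417.8, -54.8, 163.7]
ee_rot: [180.0, -0.3, -8.0]
wrist_force: [5.4, -2.0, 0.6]
grip_width: 0.144
grasp_force: 62.2
12.95 [417.82 -54.78 163.68] -7.95 [ 5.93 -2.25  0.96 -0.28 -1.05  0.07] [0.02 0.01 0.01] shift [-0.0001 -0.0004  0.0014]
```

The force falls off sharply at 163.7: the tabs are up in the recesses. Opening and lifting away.

```bash
python3 -m creep '[0,0,0,0,0,0,0,0,0,0,0,0,0,0,0,0,0,0,0,0,0,0,0,0,0,0,0,0,0,0,0,0,0,0,0,0,0,0,0,0]'; python3 -m creep '[0,0,0,-0.1,0,0,0,0,-0.3,0,0,0,0,-0.45,0,0,-0.3,0,-0.45,0,0,-0.3,0,-0.45,0,0,-0.3,0,-0.45,0]'
python3 - <<'E'
from h import *
o=ctrl.get_obs(); im,d=save('wrist','w4'); _,d2=save('scene','scene4')
v,u=np.mgrid[0:400,0:640]; uv=np.c_[u.ravel(),v.ravel()]
oo,r=wray(uv,o['eef_pos'],o['ee_rot']); R=Ro.from_euler('xyz',o['ee_rot'],degrees=True).as_matrix(); M=ctrl.camera_model('wrist')['mount']
P=oo+r*(d.ravel()/-(r@(R@M[:3,:3]))[:,2])[:,None]
rr=np.hypot(P[:,0]-417.5,P[:,1]+54.7)
k=(rr<29)&(P[:,2]>150)&(P[:,2]<163);q=P[k]; print('disc',k.sum(),np.median(q[:,2]))
A=np.c_[q[:,:2]-q[:,:2].mean(0),np.ones(len(q))]; s=(abs(q[:,2]-np.median(q[:,2]))<2.5); print('tilt',np.linalg.lstsq(A[s],q[s,2],rcond=None)[0])
k=(rr<30)&(P[:,2]>174)&(P[:,2]<184);q=P[k]; print('bar',k.sum(),np.median(q,0)); print(cv2.minAreaRect(q[:,:2].astype(np.float32)))
E
```

```text
t: 13.75
eef_pos: [415.5, -54.2, 163.3]
ee_rot: [180.0, -0.0, -7.9]
wrist_force: [-0.2, -0.5, -0.2]
grip_width: 0.998
grasp_force: 0.0
t: 14.35
eef_pos: [353.8, -45.5, 253.2]
ee_rot: [-180.0, 0.0, -7.9]
wrist_force: [-0.6, -0.5, 0.3]
grip_width: 1.002
grasp_force: 0.0
disc 2967 158.83942932172155
tilt [-2.84697269e-03  1.30785371e-03  1.58799668e+02]
bar 1405 [417.44864167 -54.59949338 178.89420109]
((417.0136413574219, -54.52564239501953), (13.987100601196289, 51.220829010009766), 83.12017822265625)
```

View pics/w4.png

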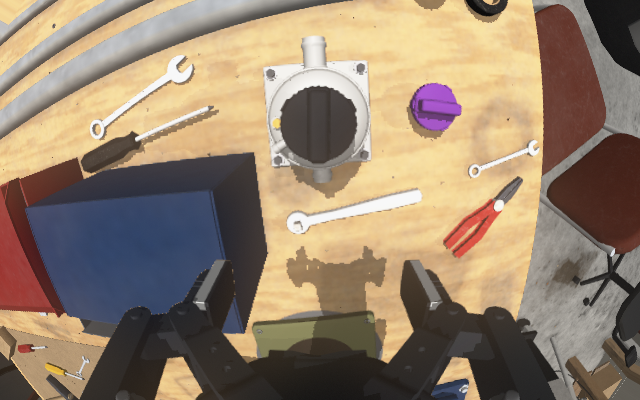

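The cap sits level on the neck at (318,124). Its disc top is at 158.8 mm (158 expected when locked, 161 when unlocked), the bar is turned 63°, and nothing else has moved. Handing in.

```bash
python3 -c "
from rig import ctrl
print(ctrl.sign_off())"
```

```text
the job is handed in; nothing more can be done
None
```

The black cap is on the coolant tank's filler neck: pressed down, turned about 63° clockwise to the stop, sprung up into its lock and released, then handed in after about 14.5 s on the robot's clock; the judge's result was not shown.

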